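Light a seed dish with the swivelling panel lamp

ROBOT

A 6-joint arm with a two-finger parallel gripper is mounted at the origin on the work surface. World frame = base frame: x ahead of the robot, y to its left, z up, the work surface at z = 0. Lengths are in m, angles in rad, forces in N, time in s.
With the tool pointing down it reaches from about 0.325 to 0.775 m from the base axis. Payload 5.5 kg.
Tool frame: the origin (TCP) lies between the finger pads; the fingertips stand 19 mm ahead of it and the grasp point (between the pads) is the TCP; z points along the fingers, y is the line along which they close (so a half turn about z gives the same grasp; the last joint's range is limited). The gripper opens to 88 mm and grips with 3 to 60 N. Pads are 20 mm wide; open, the fingers measure 115 mm over their backs; the gripper's body (75 mm by 178 mm) begins 61 mm behind the grasp point.
Start: joints at [1.113, 0.091, 1.231, -0, 1.82, -0.057], TCP at [0.234, 0.552, 0.242] pointing down, gripper open.
Joint ranges: [-2.87, 2.87], [-0.86, 2.18], [0.17, 2.46], [-1.51, 4.65], [0.06, 2.69], [-2.65, 2.65]. Speed limits (rad/s): [2.57, 2.57, 3.01, 3.14, 3.14, 3.14].

INTERFACE

Orientations are given as a 3x3 rotation matrix whose columns are the frame's x, y, z axes.
In Python, from bench import ctrl gives the robot as it stands. The module is installed in compiled form; this text tells all that it offers.
- The arm moves only by the tool step_arm, never from a script. Its arguments are lists of equal length, an entry for each row: "linear": the shift along the tool's x, y, z in m, a list of three; "twist": the turn about the tool's z in degrees; "grip": the opening, from 0 (shut) to 1 (fully open). In form: {"linear": [[tx, ty, tz], ...], "twist": [twist, ...], "grip": [grip, ...]}. A call has exactly 8 rows; each row is the pose to reach, as a shift and turn from the pose commanded when the call began, along the tool's axes at that moment; what a row does not reach only later rows make up. A row lasts 1/12 s, in which the tool goes at most 41.7 mm and 7.16 degrees, less where a joint would pass 70% of its speed; a pose out of reach is approached as far as the arm can. A call with a gripper value outside its range is refused whole. The fingers move at their own pace and stop on an object; "squeeze" is the grip in N (left out, the last holds). Time passes only in rows, so rows that repeat a pose let the fingers close, or fill a call up. It gives the time, the measured TCP pose, the force, the opening and the grip force at its end, in the units of the state.
- ctrl.sense(): the state, without advancing time (a new reading comes with each control period).
- ctrl.read_camera(name): name is "scene" or "side" or "wrist"; returns a dict with "image" (480x640x3 uint8, red, green, blue), "range_z" (480x640 float32, m along the optical axis (not along the pixel's ray), 0 where there is no reading), "fx", "fy", "cx", "cy" (pixels), "position" and "rotation" of the camera in the world. Camera axes: x right, y up, looking along -z (the intrinsics and any distortion apply to the point x, -y, -z); pixel columns grow to the right and rows downward; lengths in m; the calibration is good to about 2 mm. A picture is of the moment at which its call begins.
- ctrl.job_done(): hands the job in; it is judged then, once.
Trained networks look in a picture, given as the dict that the camera call returned (one of the last four; its "shot" number tells which), for a name from the list of things; names that differ only in an ending like _2 or _b are one class to them, and where a whole thing is asked for, a point or a joint stands for the part that bears it (a point fixed in the world has none). Each returns a list of dicts, best first, with "score" (0 to 1); they miss things now and then, are a little off and sometimes report something else, mostly with a low value. They report only what shows in the picture. A call takes as long as a camera call. They do not tell look-alikes from the thing itself.
- ctrl.outline_of(picture, thing): "mask" (480x640 bool, what is visible of it) and "uv" ([column, row] in pixels, amid what is visible of it).
- ctrl.mark_of(picture, thing): "uv" ([column, row] in pixels: a listed point, or the origin of a listed thing).
The state is a dict: "t": time; "joint_pos": joint angles; "joint_velocities": joint speeds; "joint_torque": joint torques, N m; "ee_pos": TCP position; "ee_rot": TCP orientation; "ft_force": force on the tool from outside, world axes, zero at the start; "wrist_torque": the same for the moment, N m; "finger_gap": opening from 0.0 (shut) to 1.0 (fully open); "grip_force": force on a finger pad.
Only numpy, scipy, OpenCV 4.12 (cv2) and the standard library are available. Lean on these libraries where they do the work, as an engineer would, in place of code of your own. Each camera call takes 0.05 s, during which the arm holds its last target. There are 200 camera calls.

TASK

Put the small lidded seed dish, keeping it level, wholly on the round black rubber pad. Then turn and lean the flat lamp panel on its stand until it shines straight at that dish: a line straight out of the middle of the panel's white face must hit the middle of the dish. Leave the other things on the bench where they are.

Things in the scene. Friction and masses are not known exactly. Their poses are not given: they have to be found in the camera images.
- dish: the small closed round seed dish, clear plastic, 62 mm diameter, 25 mm high, about 60 g, loose on the bench; origin at the centre of its underside, z up. The only dish of this size: the two others are wider and flatter
- dish_mid (a point): middle of the small seed dish, on its axis at half height, 12.5 mm above its underside
- pad: round black rubber pad fixed on the bench, 90 mm diameter, 4 mm thick; origin at the centre of its underside, on the bench
- lamp: foot of the panel lamp, fixed to the bench: white disc of 120 mm diameter and 16 mm high with an upright 20 mm post in its middle that carries the yoke and panel; origin at the centre of the underside; its -x axis is where the panel faces at swivel 0
- hinge (a point): on the post's axis 110 mm above the bench, where the panel's level hinge line crosses the vertical swivel axis; axes as the foot's
- swivel (a joint): turn of yoke and panel about the vertical post, rad, -1.6 to 1.6; grows anticlockwise from above; stiff, stays where it is left
- lean (a joint): lean of the panel about the level hinge line at its lower edge, rad, -0.3 to 1.3; 0 = upright, grows as the top edge comes forward and down, so that the white face looks down more; stiff, stays where it is left
- panel_face (a point): middle of the white front face of the lamp panel, a slab 160 mm wide, 120 mm high, 12 mm thick with free edges. Axes turn with the panel: -x straight out of the white face, y along the width, z up to the top edge. The point is 65 mm up the panel from the hinge line and 6 mm in front of the slab's mid-plane, which contains the hinge line
- panel_top (a point): middle of the panel's top edge, in mid-thickness, 125 mm up the panel from the hinge line; axes as panel_face
- big_dish_a: bystander: wide flat lidded dish, 90 mm diameter, 18 mm high, loose; origin at the centre of its underside
- big_dish_b: bystander: a second wide flat lidded dish, 90 mm diameter, 18 mm high, loose; origin at the centre of its underside
- timer: bystander: white bench timer, 65 x 70 x 20 mm, loose; origin at the centre of its underside
- rack: bystander: white tube rack, 200 mm (its x) x 90 mm, 93 mm high, loose; origin at the centre of its underside
- bottle: bystander: glass bottle with a blue cap, 72 mm diameter, 160 mm high, loose; origin at the centre of its underside
- phone: bystander: black phone lying flat, 150 (its x) x 72 x 9 mm, loose; origin at the centre of its underside
There are look-alikes about, which are no part of the job. What is shaped like the dish but orange is not meant.

How it is judged:
At the end, for the whole second after the job is handed in: The seed dish rests flat on the pad, centre within 15 mm of the pad's centre. The panel is at rest, white face towards the dish: the straight line out of the middle of the face passes within 22 mm of the dish's middle, both across the panel's width and up or down the panel (horizontal distance between dish and pad below 0.015 m and height (world z) of dish between 0.001 and 0.008 m and angle between dish's own z axis and vertical below 0.1 rad and linear speed of dish below 0.02 m/s and x of dish_mid in the frame of panel_face below -0.05 m and y of dish_mid in the frame of panel_face between -0.022 and 0.022 m and z of dish_mid in the frame of panel_face between -0.022 and 0.022 m and velocity of joint swivel between -0.03 and 0.03 rad/s and velocity of joint lean between -0.03 and 0.03 rad/s); the robot touches nothing.
It fails at once if the seed dish is tipped by more than 30 degrees (angle between dish's own z axis and vertical above 0.52 rad).
It fails at once if a bystander (wide dish, timer, rack, bottle or phone) is moved by more than 30 mm (distance of any of big_dish_a, big_dish_b, timer, rack, bottle, phone from where it was at the start of the episode above 0.03 m).
It also fails if it takes over 64 s, if anything falls off the work surface, if the arm or the gripper's body presses on something with over 40 N, if the wrist force passes 120 N, or if a joint passes its speed limit or range.

## Working session

There is one attempt and no reset: what is moved stays moved. The work goes in short steps, Python scripts to look and compute and a tool call to move; the robot and the scene stay as the last step left them, time stands still between calls to the robot, and variables do not carry over. Pictures are saved under pics/ and viewed, at most 10 in all, crops included, and the job is handed in when it is done.

Besides the shell and the picture viewer there is one more tool, called after ">>>" by a JSON object that holds its "method" and its "body", one argument or row to a line. step_arm: Moves the arm, as the interface text tells. Its arguments: {"type":"object","properties":{"linear":{"type":"array","items":{"type":"array","items":{"type":"number"}}},"twist":{"type":"array","items":{"type":"number"}},"grip":{"type":"array","items":{"type":"number"}},"squeeze":{"type":"number"}},"required":["linear","twist","grip"]}

```bash
mkdir -p pics
cat > h.py <<'E'
import numpy as np, cv2
from bench import ctrl
def world(p,uv,z=None):
    """pixel -> world via depth, or onto plane z"""
    u,v=uv; R=np.array(p["rotation"]); c=np.array(p["position"])
    d=np.array([(u-p["cx"])/p["fx"],-(v-p["cy"])/p["fy"],-1.])
    if z is None:
        return c+R@(d*p["range_z"][int(round(v)),int(round(u))])
    w=R@d; return c+w*(z-c[2])/w[2]
def cloud(p,mask):
    v,u=np.nonzero(mask&(p["range_z"]>0)); r=p["range_z"][v,u]
    d=np.stack([(u-p["cx"])/p["fx"],-(v-p["cy"])/p["fy"],-np.ones(len(u))],1)*r[:,None]
    return d@np.array(p["rotation"]).T+np.array(p["position"])
def save(p,n): cv2.imwrite(f"pics/{n}.png",p["image"][:,:,::-1])
E
cat > a.py <<'E'
from h import *
np.set_printoptions(precision=3,suppress=True)
for n in ["scene","side"]:
    p=ctrl.read_camera(n); save(p,n+"0"); print(n,p["position"],[k for k in p])
    for t in ["dish","pad","lamp","panel_face","big_dish_a","timer","rack","bottle","phone"]:
        for o in ctrl.outline_of(p,t)[:4]:
            c=cloud(p,o["mask"]); 
            if len(c)<5: print(t,"few");continue
            print(t,round(o["score"],2),np.round(o["uv"]),o["mask"].sum(),"med",np.median(c,0),"lo",np.percentile(c,3,0),"hi",np.percentile(c,97,0))
    for t in ["panel_face","panel_top","hinge","lamp","dish_mid","pad"]:
        for o in ctrl.mark_of(p,t)[:2]: print("mark",t,round(o["score"],2),np.round(o["uv"],1),world(p,o["uv"]))
print(ctrl.sense())
E
python3 a.py
```

```text
scene [0.827 0.555 0.948] ['image', 'range_z', 'fx', 'fy', 'cx', 'cy', 'position', 'rotation', 'shot']
dish 0.88 [460. 330.] 629 med [0.297 0.29  0.024] lo [ 0.266  0.26  -0.001] hi [0.321 0.317 0.027]
dish 0.86 [394. 363.] 694 med [0.486 0.282 0.024] lo [ 0.455  0.253 -0.001] hi [0.513 0.308 0.027]
dish 0.73 [370. 323.] 531 med [0.467 0.173 0.024] lo [0.438 0.145 0.011] hi [0.493 0.199 0.027]
dish 0.68 [388. 421.] 831 med [0.574 0.378 0.024] lo [0.545 0.349 0.013] hi [0.601 0.404 0.027]
pad 0.67 [346. 259.] 728 med [ 0.428 -0.025  0.003] lo [ 0.389 -0.066 -0.001] hi [0.467 0.014 0.006]
lamp 0.66 [258. 259.] 5471 med [ 0.656 -0.041  0.139] lo [ 0.574 -0.121  0.002] hi [0.719 0.023 0.199]
panel_face 0.77 [263. 246.] 3657 med [ 0.645 -0.054  0.161] lo [ 0.573 -0.121  0.117] hi [0.712 0.006 0.201]
panel_face 0.21 [259. 248.] 3741 med [ 0.647 -0.053  0.16 ] lo [ 0.575 -0.119  0.111] hi [0.713 0.006 0.2  ]
big_dish_a 0.83 [316. 336.] 1151 med [0.6   0.136 0.017] lo [0.56  0.094 0.002] hi [0.639 0.173 0.02 ]
big_dish_a 0.76 [477. 410.] 1591 med [0.397 0.444 0.017] lo [0.356 0.404 0.009] hi
[... 2967 characters left out ...]
.276 0.024]
mark dish_mid 0.86 [266.6 377.2] [0.483 0.284 0.027]
mark dish_mid 0.82 [315.3 387.3] [0.383 0.241 0.025]
mark pad 0.79 [361.3 298.1] [ 0.429 -0.023  0.003]
{'t': 1.6, 'joint_pos': array([ 1.113,  0.091,  1.231,  0.   ,  1.82 , -0.057]), 'joint_velocities': array([ 0.   , -0.003,  0.002,  0.001,  0.001, -0.001]), 'joint_torque': array([  0.   , -44.618, -40.65 ,   0.07 ,   0.02 ,   0.   ]), 'ee_pos': array([0.234, 0.552, 0.242]), 'ee_rot': array([[-0.921,  0.39 ,  0.   ],
       [ 0.39 ,  0.921,  0.   ],
       [ 0.   ,  0.   , -1.   ]]), 'ft_force': array([-1.09 , -0.007,  0.111]), 'wrist_torque': array([0.062, 0.019, 0.012]), 'grip_force': 0.0, 'finger_gap': 1.0032346169112412}
```

View scene.

View pics/scene0.png

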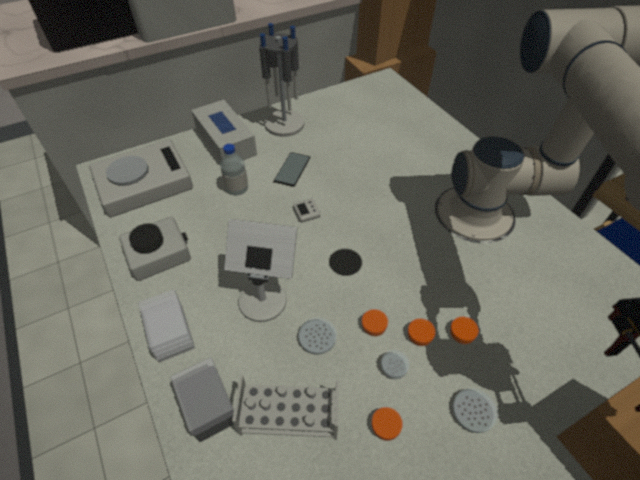

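View pics/side0.png

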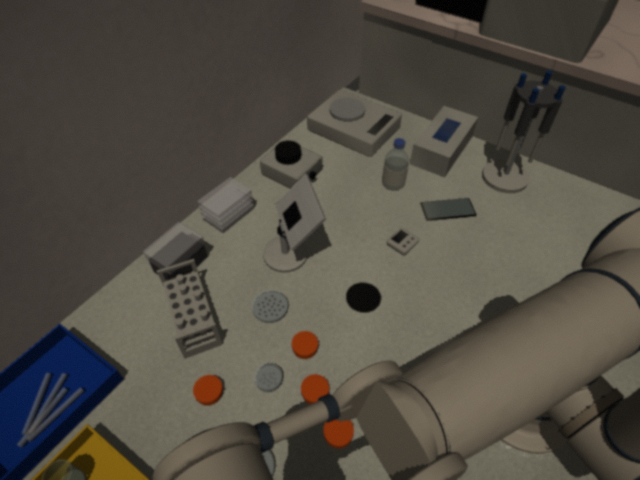

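The scene shows the clear small dish at (394,364), orange look-alikes around it, the black pad at (346,261), and the lamp panel seen from behind at (260,250). The side view agrees: dish at (269,377), pad at (363,297), and the panel's pale face turned to the right. I'll move above the dish now.

>>> {"method": "step_arm", "body": {
  "linear": [
    [-0.04, -0.02, 0.01],
    [-0.08, -0.037, 0.025],
    [-0.12, -0.055, 0.04],
    [-0.16, -0.073, 0.05],
    [-0.195, -0.09, 0.06],
    [-0.23, -0.108, 0.07],
    [-0.265, -0.12, 0.08],
    [-0.3, -0.135, 0.09]
  ],
  "twist": [-7, -14, -21, -28, -35, -42, -49, -56],
  "grip": [1, 1, 1, 1, 1, 1, 1, 1]
}}

```text
t: 2.27
ee_pos: [0.4399, 0.3291, 0.1586]
ee_rot: [[-0.857, -0.515, 0.001], [-0.515, 0.857, 0.001], [-0.001, 0.0, -1.0]]
ft_force: [0.5, 0.5, -0.5]
finger_gap: 1.002
grip_force: 0.0
```

```bash
cat >> h.py <<'E'
def go(xyz,ang=None):
    """shift in tool axes and twist to reach xyz with tool-y at angle ang (deg, mod 180)"""
    s=ctrl.sense(); R=np.array(s["ee_rot"]); a=np.degrees(np.arctan2(R[1,1],R[0,1]))
    tw=0 if ang is None else -((ang-a+90)%180-90)
    print("t",round(s["t"],2),"pos",s["ee_pos"].round(4),"yang",round(a,1),"-> lin",(R.T@(np.array(xyz)-s["ee_pos"])).round(4),"twist",round(tw,1))
E
python3 - <<'E'
from h import *
go([.483,.281,.12],135)
p=ctrl.read_camera("wrist"); save(p,"w0")
for o in ctrl.outline_of(p,"dish")[:4]:
    c=cloud(p,o["mask"]); m=p["image"][o["mask"]].mean(0)
    q=c[c[:,2]>.018]; print(round(o["score"],2),o["uv"],m.round(),q.min(0) if len(q) else 0,q.max(0) if len(q) else 0,(np.percentile(q,1,0)+np.percentile(q,99,0))/2 if len(q) else 0)
# panel plane from scene
p=ctrl.read_camera("scene")
o=ctrl.outline_of(p,"panel_face")[0]; c=cloud(p,cv2.erode(o["mask"].astype(np.uint8),np.ones((5,5)))>0)
c=c[c[:,2]>.1]; m=np.median(c,0)
for _ in range(5):
    m=c.mean(0); n=np.linalg.svd(c-m,full_matrices=False)[2][2]; d=abs((c-m)@n); c=c[d<max(2.5*np.median(d),.003)]
print("plane",m,n,len(c))
E
```

```text
t 2.27 pos [0.4399 0.3291 0.1586] yang 121.0 -> lin [-0.0121 -0.0635  0.0386] twist -14.0
0.88 [278.2, 423.5] [204.  90.  16.] [0.56186647 0.353173   0.02436508] [0.60311737 0.40523691 0.02839399] [0.58290465 0.37994007 0.02640218]
0.76 [94.2, 155.0] [207.  89.  14.] [0.43310472 0.13673108 0.01800054] [0.49579171 0.19932281 0.02886188] [0.46364849 0.16884888 0.02388391]
0.67 [223.4, 255.2] [173. 176. 177.] [0.45228759 0.24733688 0.01803367] [0.51267943 0.30873958 0.14455264] [0.48150125 0.27819583 0.02418933]
0.65 [244.6, 99.5] [222. 101.  20.] [0.35224494 0.2111934  0.01803381] [0.41392298 0.27307203 0.02936379] [0.38291576 0.24223504 0.02648326]
plane [ 0.64299363 -0.058354    0.16313279] [-0.44333982 -0.56203109 -0.69826274] 2409
```

>>> {"method": "step_arm", "body": {
  "linear": [
    [-0.001, -0.015, 0.015],
    [-0.003, -0.03, 0.03],
    [-0.003, -0.04, 0.05],
    [-0.003, -0.04, 0.07],
    [-0.003, -0.04, 0.082],
    [-0.003, -0.04, 0.082],
    [-0.003, -0.04, 0.082],
    [-0.003, -0.04, 0.082]
  ],
  "twist": [-6, -12, -12, -12, -12, -12, -12, -12],
  "grip": [1, 1, 1, 1, 1, 1, 1, 1]
}}

```text
t: 3.13
ee_pos: [0.4621, 0.2989, 0.0784]
ee_rot: [[-0.734, -0.679, 0.002], [-0.679, 0.734, 0.001], [-0.002, -0.0, -1.0]]
ft_force: [0.1, -0.2, -0.2]
finger_gap: 0.998
grip_force: 0.0
```

Run:
```python
from h import *
p=ctrl.read_camera("wrist"); save(p,"w1")
go([.482,.279,.022],135)
for o in ctrl.outline_of(p,"dish")[:3]:
    m=p["image"][o["mask"]].mean(0); q=cloud(p,o["mask"]); q=q[(q[:,2]>.018)&(q[:,2]<.04)]
    print(o["uv"],m.round(),(np.percentile(q,1,0)+np.percentile(q,99,0))/2 if len(q) else 0)
```

```text
t 3.18 pos [0.4623 0.2988 0.0786] yang 132.7 -> lin [-0.0009 -0.0279  0.0566] twist -2.3
[279.6, 451.1] [158.  67.  11.] [0.56166571 0.36293061 0.02297815]
[342.4, 74.6] [235. 114.  23.] [0.38312513 0.24188349 0.02663861]
[107.5, 103.9] [220.  99.  16.] [0.46402368 0.1686667  0.02413639]
```

>>> {"method": "step_arm", "body": {
  "linear": [
    [-0.001, -0.02, 0.0],
    [-0.001, -0.028, 0.01],
    [-0.001, -0.028, 0.03],
    [-0.001, -0.028, 0.045],
    [-0.001, -0.028, 0.055],
    [-0.001, -0.028, 0.055],
    [-0.001, -0.028, 0.055],
    [-0.001, -0.028, 0.055]
  ],
  "twist": [-2, -2, -2, -2, -2, -2, -2, -2],
  "grip": [1, 1, 1, 1, 1, 1, 1, 1]
}}

```text
t: 3.9
ee_pos: [0.4818, 0.278, 0.0221]
ee_rot: [[-0.711, -0.703, 0.0], [-0.703, 0.711, 0.0], [-0.0, -0.0, -1.0]]
ft_force: [0.8, -0.1, -0.1]
finger_gap: 0.999
grip_force: 0.0
```

>>> {"method": "step_arm", "body": {
  "linear": [
    [0, 0, 0],
    [0, 0, 0],
    [0, 0, 0],
    [0, 0, 0],
    [0, 0, 0],
    [0, 0, 0],
    [0, 0, 0],
    [0, 0, 0]
  ],
  "twist": [0, 0, 0, 0, 0, 0, 0, 0],
  "grip": [0.85, 0.75, 0.65, 0.6, 0.6, 0.6, 0.6, 0.6],
  "squeeze": 10
}}

```text
t: 4.57
ee_pos: [0.4817, 0.2779, 0.022]
ee_rot: [[-0.711, -0.703, 0.0], [-0.703, 0.711, 0.0], [-0.0, -0.0, -1.0]]
ft_force: [-0.3, -0.9, 0.9]
finger_gap: 0.707
grip_force: 10.0
```

>>> {"method": "step_arm", "body": {
  "linear": [
    [0, 0, -0.02],
    [0, 0, -0.045],
    [0.02, -0.014, -0.06],
    [0.05, -0.035, -0.06],
    [0.08, -0.056, -0.06],
    [0.11, -0.077, -0.06],
    [0.14, -0.098, -0.06],
    [0.17, -0.12, -0.06]
  ],
  "twist": [0, 0, 0, 0, 0, 0, 0, 0],
  "grip": [0.6, 0.6, 0.6, 0.6, 0.6, 0.6, 0.6, 0.6]
}}

```text
t: 5.23
ee_pos: [0.4443, 0.0717, 0.0816]
ee_rot: [[-0.71, -0.704, -0.0], [-0.704, 0.71, 0.0], [-0.0, 0.0, -1.0]]
ft_force: [1.3, -1.2, 0.5]
finger_gap: 0.706
grip_force: 10.0
```

Run:
```python
from h import *
print(ctrl.sense()["finger_gap"])
p=ctrl.read_camera("wrist"); save(p,"w2")
for o in ctrl.outline_of(p,"pad")[:3]:
    c=cloud(p,o["mask"]); print(o["score"],o["uv"],np.median(c,0),(np.percentile(c,2,0)+np.percentile(c,98,0))/2)
go([.427,-.0265,.08],135)
```

```text
0.706414907197337
0.9 [200.3, 111.8] [ 0.42468693 -0.03002382  0.00552229] [ 0.42610821 -0.02863321  0.00552117]
t 5.33 pos [0.4445 0.0689 0.0816] yang 134.4 -> lin [ 0.0792 -0.0559  0.0018] twist -0.6
```

>>> {"method": "step_arm", "body": {
  "linear": [
    [0.028, -0.019, 0],
    [0.055, -0.038, 0],
    [0.075, -0.051, 0],
    [0.081, -0.056, 0.005],
    [0.081, -0.056, 0.02],
    [0.081, -0.056, 0.035],
    [0.081, -0.056, 0.045],
    [0.081, -0.056, 0.051]
  ],
  "twist": [0, 0, 0, 0, 0, 0, 0, 0],
  "grip": [0.6, 0.6, 0.6, 0.6, 0.6, 0.6, 0.6, 0.6]
}}

```text
t: 6.0
ee_pos: [0.4263, -0.0228, 0.0289]
ee_rot: [[-0.71, -0.704, -0.002], [-0.704, 0.71, 0.001], [0.001, 0.002, -1.0]]
ft_force: [0.2, 1.1, -0.6]
finger_gap: 0.704
grip_force: 10.0
```

>>> {"method": "step_arm", "body": {
  "linear": [
    [0, 0, 0.001],
    [0, 0, 0.003],
    [0, 0, 0.003],
    [0, 0, 0.003],
    [0, 0, 0.003],
    [0, 0, 0.003],
    [0, 0, 0.003],
    [0, 0, 0.003]
  ],
  "twist": [0, 0, 0, 0, 0, 0, 0, 0],
  "grip": [0.6, 0.6, 0.6, 0.6, 0.6, 0.6, 0.6, 0.6]
}}

```text
t: 6.67
ee_pos: [0.4271, -0.0238, 0.028]
ee_rot: [[-0.711, -0.703, 0.0], [-0.703, 0.711, -0.0], [-0.0, -0.0, -1.0]]
ft_force: [-0.2, -0.3, -0.2]
finger_gap: 0.703
grip_force: 10.0
```

>>> {"method": "step_arm", "body": {
  "linear": [
    [0.0035, -0.002, 0],
    [0.0035, -0.002, 0],
    [0.0035, -0.002, 0.0015],
    [0.0035, -0.002, 0.0015],
    [0.0035, -0.002, 0.0015],
    [0.0035, -0.002, 0.0015],
    [0.0035, -0.002, 0.0015],
    [0.0035, -0.002, 0.0015]
  ],
  "twist": [0, 0, 0, 0, 0, 0, 0, 0],
  "grip": [0.6, 0.6, 0.6, 0.6, 0.6, 0.7, 0.8, 0.9]
}}

```text
t: 7.33
ee_pos: [0.426, -0.0277, 0.0264]
ee_rot: [[-0.711, -0.703, 0.0], [-0.703, 0.711, -0.0], [-0.0, -0.0, -1.0]]
ft_force: [0.9, 0.3, -1.1]
finger_gap: 0.822
grip_force: 0.0
```

>>> {"method": "step_arm", "body": {
  "linear": [
    [0, 0, 0],
    [0, 0, 0],
    [0, 0, -0.03],
    [0, 0, -0.07],
    [0, 0, -0.11],
    [0, 0, -0.15],
    [0, 0, -0.19],
    [0, 0, -0.2]
  ],
  "twist": [0, 0, 0, 0, 0, 0, 0, 0],
  "grip": [1, 1, 1, 1, 1, 1, 1, 1]
}}

```text
t: 8.0
ee_pos: [0.4274, -0.0279, 0.2337]
ee_rot: [[-0.711, -0.703, 0.01], [-0.703, 0.711, -0.002], [-0.006, -0.008, -1.0]]
ft_force: [0.3, 0.4, 1.3]
finger_gap: 0.997
grip_force: 0.0
```

```bash
cat > lamp.py <<'E'
from h import *
np.set_printoptions(precision=4,suppress=True)
def lamp(show=None):
    N=[]
    for cam in ["scene","side"]:
        p=ctrl.read_camera(cam)
        if show: save(p,show+cam)
        os=[o for o in ctrl.outline_of(p,"panel_face")[:3]]
        for o in os[:1]:
            c=cloud(p,cv2.erode(o["mask"].astype(np.uint8),np.ones((5,5)))>0)
            c=c[(c[:,2]>.11)&(np.hypot(c[:,0]-.67,c[:,1]+.02)<.16)]
            for _ in range(8):
                m=c.mean(0); n=np.linalg.svd(c-m,full_matrices=False)[2][2]; d=abs((c-m)@n); c=c[d<max(2.5*np.median(d),.003)]
            n=n if n[2]<0 else -n
            print(cam,round(o["score"],2),len(c),"centroid",m,"n",n,"facing deg",np.degrees(np.arctan2(n[1],n[0]))%360,"lean",np.arcsin(-n[2]))
            N.append(n)
        for t in ["panel_top","hinge","lamp"]:
            for o in ctrl.mark_of(p,t)[:1]: print("  mark",t,round(o["score"],2),np.round(o["uv"]),world(p,o["uv"]), world(p,o["uv"],.11) if t=="hinge" else "")
        for t in ["lamp"]:
            for o in ctrl.outline_of(p,t)[:1]:
                c=cloud(p,o["mask"]); c=c[(c[:,2]<.025)&(c[:,2]>.012)]; print("  foot",c.min(0),c.max(0),np.median(c,0)) if len(c) else 0
E
python3 - <<'E'
from lamp import *
lamp("L0")
p=ctrl.read_camera("wrist"); save(p,"w3")
for t in ["dish","pad"]:
  for o in ctrl.outline_of(p,t)[:2]:
    c=cloud(p,o["mask"]); print(t,o["score"],o["uv"],(np.percentile(c,2,0)+np.percentile(c,98,0))/2)
E
```

```text
scene 0.73 2302 centroid [ 0.6418 -0.0576  0.1631] n [-0.4468 -0.5622 -0.6959] facing deg 231.52831739708506 lean 0.7697127574539093
  mark panel_top 0.6 [265. 223.] [ 0.6138 -0.0893  0.1974] 
  mark hinge 0.94 [259. 276.] [ 0.6692 -0.0211  0.1129] [ 0.6687 -0.0231  0.11  ]
  mark lamp 0.87 [264. 301.] [ 0.6718 -0.0132  0.0149] 
  foot [ 0.614  -0.0805  0.012 ] [0.7291 0.0362 0.025 ] [ 0.6788 -0.0157  0.0145]
side 0.72 1462 centroid [ 0.6332 -0.0547  0.1689] n [-0.4433 -0.5628 -0.6977] facing deg 231.7771407823053 lean 0.7721650125850817
  mark panel_top 0.88 [314. 194.] [ 0.6211 -0.0938  0.2028] 
  mark hinge 0.58 [280. 228.] [ 0.6797 -0.0219  0.1064] [ 0.6775 -0.0195  0.11  ]
  mark lamp 0.87 [287. 254.] [ 0.661  -0.0204  0.0182] 
  foot [ 0.6124 -0.0792  0.012 ] [0.7277 0.0356 0.0249] [ 0.6619 -0.0092  0.0162]
dish 0.64 [420.7, 366.7] [0.4666 0.1641 0.0149]
dish 0.6 [314.6, 224.7] [ 0.4264 -0.0267  0.029 ]
pad 0.82 [302.7, 190.5] [ 0.4263 -0.0289  0.0055]
pad 0.21 [120.3, 43.6] [ 0.4316 -0.2383  0.0174]
```

Run:
```python
from h import *
go([.60,-.19,.26],141.5)
go([.713,-.153,.26],141.5)
```

```text
t 8.75 pos [ 0.4258 -0.0277  0.2261] yang 134.7 -> lin [-0.0097 -0.2379 -0.034 ] twist -6.8
t 8.75 pos [ 0.4258 -0.0277  0.2261] yang 134.7 -> lin [-0.116 -0.291 -0.034] twist -6.8
```

View pics/L0side.png

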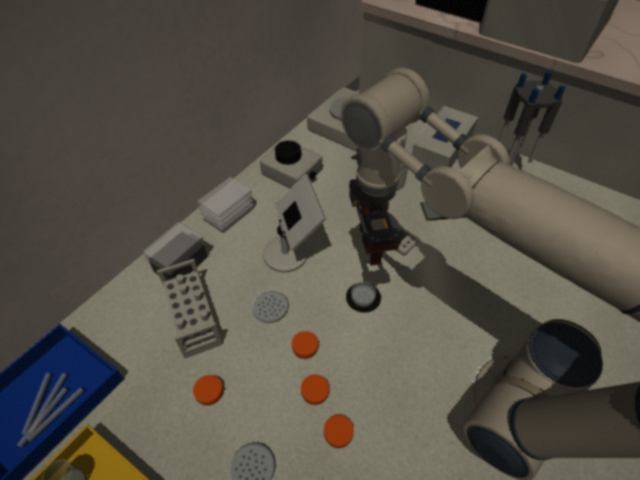

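The picture shows the clear dish centred on the black pad at (364,295). The panel at (300,213) hasn't moved. I'll bring the closed fingers round to the panel's far side edge.

>>> {"method": "step_arm", "body": {
  "linear": [
    [0, -0.02, -0.02],
    [-0.003, -0.055, -0.034],
    [-0.006, -0.095, -0.034],
    [-0.01, -0.135, -0.034],
    [-0.01, -0.175, -0.034],
    [-0.01, -0.21, -0.034],
    [-0.01, -0.235, -0.034],
    [-0.02, -0.243, -0.034]
  ],
  "twist": [-3, -7, -7, -7, -7, -7, -7, -7],
  "grip": [0.7, 0.5, 0.3, 0.1, 0, 0, 0, 0]
}}

```text
t: 9.42
ee_pos: [0.6091, -0.1107, 0.2584]
ee_rot: [[-0.666, -0.746, -0.003], [-0.746, 0.666, -0.014], [0.013, -0.007, -1.0]]
ft_force: [0.7, -0.9, -0.1]
finger_gap: 0.434
grip_force: 0.0
```

Run:
```python
from h import *
p=ctrl.read_camera("scene")
go([.716,-.156,.26],141.5)
go([.716,-.156,.175],141.5)
```

```text
t 9.47 pos [ 0.6108 -0.1116  0.2569] yang 138.2 -> lin [-0.037  -0.108  -0.0029] twist -3.3
t 9.47 pos [ 0.6108 -0.1116  0.2569] yang 138.2 -> lin [-0.0381 -0.1075  0.0821] twist -3.3
```

>>> {"method": "step_arm", "body": {
  "linear": [
    [-0.01, -0.03, -0.003],
    [-0.023, -0.065, -0.003],
    [-0.037, -0.1, -0.003],
    [-0.038, -0.108, -0.003],
    [-0.038, -0.108, -0.003],
    [-0.038, -0.108, 0.02],
    [-0.038, -0.108, 0.05],
    [-0.038, -0.108, 0.08]
  ],
  "twist": [-3, -3, -3, -3, -3, -3, -3, -3],
  "grip": [0, 0, 0, 0, 0, 0, 0, 0]
}}

```text
t: 10.13
ee_pos: [0.7178, -0.1328, 0.18]
ee_rot: [[-0.66, -0.752, -0.001], [-0.751, 0.659, -0.026], [0.02, -0.016, -1.0]]
ft_force: [0.2, 1.8, -0.1]
finger_gap: 0.008
grip_force: 0.0
```

Run:
```python
from h import *
p=ctrl.read_camera("scene"); save(p,"c1")
cv2.imwrite("pics/c1c.png",cv2.resize(p["image"][150:350,160:400,::-1],None,fx=3,fy=3))
H=np.array([.671,-.022]); print(ctrl.sense()["finger_gap"])
s=ctrl.sense();R=s["ee_rot"]
for k,(deg,lat) in enumerate([(231.5,.0935),(225,.0935),(215,.0935),(205,.0935),(195,.0935),(187,.0935),(181.2,.0935)]):
    a=np.radians(deg); f=np.array([np.cos(a),np.sin(a)]); w=np.array([-f[1],f[0]])
    t=H+.075*f+lat*w; print(deg,t.round(3)); go([*t,.175],deg+90)
```

```text
0.006679265114997661
231.5 [ 0.697 -0.139]
t 10.18 pos [ 0.7152 -0.1322  0.1701] yang 138.7 -> lin [ 0.0168  0.0089 -0.0045] twist -2.8
225 [ 0.684 -0.141]
t 10.18 pos [ 0.7152 -0.1322  0.1701] yang 138.7 -> lin [ 0.0273  0.0175 -0.0043] twist 3.7
215 [ 0.663 -0.142]
t 10.18 pos [ 0.7152 -0.1322  0.1701] yang 138.7 -> lin [ 0.0414  0.0329 -0.004 ] twist 13.7
205 [ 0.643 -0.138]
t 10.18 pos [ 0.7152 -0.1322  0.1701] yang 138.7 -> lin [ 0.0527  0.0505 -0.0038] twist 23.7
195 [ 0.623 -0.132]
t 10.18 pos [ 0.7152 -0.1322  0.1701] yang 138.7 -> lin [ 0.0607  0.0698 -0.0036] twist 33.7
187 [ 0.608 -0.124]
t 10.18 pos [ 0.7152 -0.1322  0.1701] yang 138.7 -> lin [ 0.0646  0.086  -0.0036] twist 41.7
181.2 [ 0.598 -0.117]
t 10.18 pos [ 0.7152 -0.1322  0.1701] yang 138.7 -> lin [ 0.066   0.0981 -0.0036] twist 47.5
```

View pics/c1c.png

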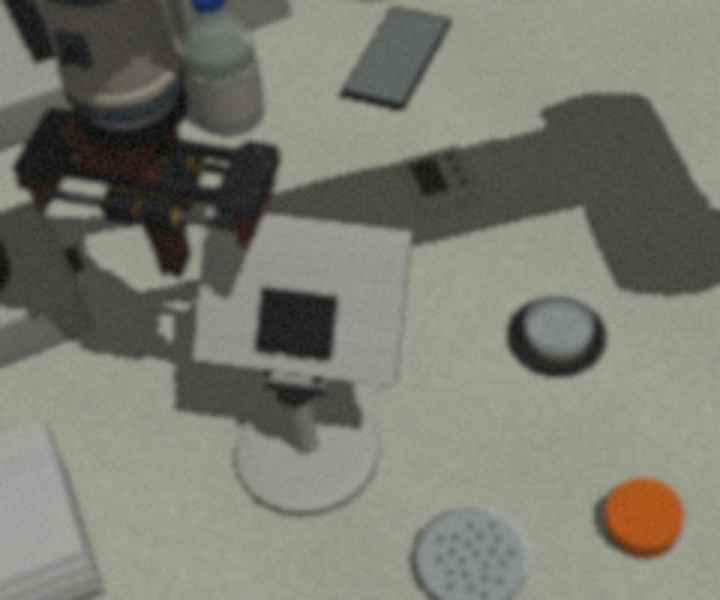

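The closed fingers stand beside the panel's far side edge at crop (170,250), clear of it, and the gripper body is above the panel. Next I'll sweep it around the post.

>>> {"method": "step_arm", "body": {
  "linear": [
    [0.01, 0.004, -0.004],
    [0.017, 0.009, -0.004],
    [0.022, 0.013, -0.004],
    [0.027, 0.017, -0.004],
    [0.034, 0.025, -0.004],
    [0.041, 0.033, -0.004],
    [0.047, 0.041, -0.004],
    [0.053, 0.05, -0.004]
  ],
  "twist": [-3, -3, 0, 4, 9, 14, 19, 24],
  "grip": [0, 0, 0, 0, 0, 0, 0, 0]
}}

```text
t: 10.85
ee_pos: [0.6445, -0.1402, 0.1854]
ee_rot: [[-0.91, -0.414, -0.002], [-0.413, 0.91, -0.027], [0.013, -0.023, -1.0]]
ft_force: [1.1, -0.3, 0.7]
finger_gap: 0.007
grip_force: 0.5
```

Run:
```python
from lamp import *
lamp("L1")
print(ctrl.sense()["ft_force"])
H=np.array([.671,-.022])
for k,(deg,lat) in enumerate([(215,.0935),(205,.0935),(195,.0935),(187,.0935),(181.2,.0935)]):
    a=np.radians(deg); f=np.array([np.cos(a),np.sin(a)]); w=np.array([-f[1],f[0]])
    t=H+.075*f+lat*w; print(deg,t.round(3)); go([*t,.175],deg+90)
```

```text
scene 0.84 2049 centroid [ 0.6283 -0.0369  0.1633] n [-0.6433 -0.3147 -0.698 ] facing deg 206.06660684730778 lean 0.7725866949328141
  mark panel_top 0.77 [278. 227.] [ 0.5941 -0.0634  0.1994] 
  mark hinge 0.88 [258. 278.] [ 0.673  -0.0182  0.1111] [ 0.6728 -0.019   0.11  ]
  mark lamp 0.66 [260. 298.] [ 0.6768 -0.0184  0.026 ] 
  foot [ 0.6142 -0.0795  0.012 ] [0.7303 0.0362 0.024 ] [ 0.6787 -0.0143  0.0147]
side 0.92 900 centroid [ 0.6159 -0.0294  0.1745] n [-0.6438 -0.3081 -0.7005] facing deg 205.57393047644624 lean 0.7760610175775373
  mark panel_top 0.94 [314. 206.] [ 0.5971 -0.0603  0.2023] 
  mark hinge 0.93 [281. 229.] [ 0.6701 -0.0146  0.1167] [ 0.6742 -0.019   0.11  ]
  mark lamp 0.85 [288. 252.] [ 0.6632 -0.0269  0.016 ] 
  foot [ 0.6117 -0.0808  0.012 ] [0.73   0.0358 0.0249] [ 0.6589 -0.0111  0.0162]
[ 0.2921  0.7618 -0.619 ]
215 [ 0.663 -0.142]
t 11.45 pos [ 0.6456 -0.1397  0.1829] yang 114.7 -> lin [-0.0153 -0.0089  0.0078] twist -10.3
205 [ 0.643 -0.138]
t 11.45 pos [ 0.6456 -0.1397  0.1829] yang 114.7 -> lin [0.0022 0.0026 0.0078] twist -0.3
195 [ 0.623 -0.132]
t 11.45 pos [ 0.6456 -0.1397  0.1829] yang 114.7 -> lin [0.0173 0.017  0.0078] twist 9.7
187 [ 0.608 -0.124]
t 11.45 pos [ 0.6456 -0.1397  0.1829] yang 114.7 -> lin [0.0275 0.0302 0.0077] twist 17.7
181.2 [ 0.598 -0.117]
t 11.45 pos [ 0.6456 -0.1397  0.1829] yang 114.7 -> lin [0.0337 0.0407 0.0075] twist 23.5
```

>>> {"method": "step_arm", "body": {
  "linear": [
    [0.007, 0.006, 0.008],
    [0.012, 0.011, 0.008],
    [0.017, 0.017, 0.008],
    [0.022, 0.023, 0.008],
    [0.027, 0.03, 0.008],
    [0.031, 0.036, 0.008],
    [0.034, 0.041, 0.008],
    [0.034, 0.041, 0.008]
  ],
  "twist": [3, 6, 10, 14, 18, 21, 23, 23],
  "grip": [0, 0, 0, 0, 0, 0, 0, 0]
}}

```text
t: 12.12
ee_pos: [0.5971, -0.1167, 0.1751]
ee_rot: [[-1.0, -0.029, -0.004], [-0.029, 0.999, -0.026], [0.005, -0.025, -1.0]]
ft_force: [0.4, -0.2, 0.3]
finger_gap: 0.006
grip_force: 0.3
```

Run:
```python
from lamp import *
lamp("L2")
H=np.array([.671,-.022])
a=np.radians(181.2); f=np.array([np.cos(a),np.sin(a)]); w=np.array([-f[1],f[0]])
go([*(H+.075*f+.0935*w),.175],271.2)
go([.60,-.15,.26],91.2)
```

```text
scene 0.74 1713 centroid [ 0.6259 -0.0082  0.1651] n [-0.7181  0.0133 -0.6958] facing deg 178.93853694842832 lean 0.7695060470218764
  mark panel_top 0.7 [291. 238.] [ 0.5151 -0.1738 -0.0004] 
  mark hinge 0.74 [253. 276.] [ 0.6804 -0.0318  0.1068] [ 0.681  -0.0296  0.11  ]
  mark lamp 0.96 [262. 300.] [0.8269 0.555  0.9477] 
  foot [ 0.6132 -0.0818  0.012 ] [0.7304 0.037  0.0245] [ 0.6849 -0.0077  0.0147]
side 0.98 431 centroid [0.6129 0.0025 0.1813] n [-0.7065  0.0031 -0.7077] facing deg 179.74498471176116 lean 0.7862996274431304
  mark panel_top 0.61 [307. 216.] [ 0.5937 -0.027   0.2018] 
  mark hinge 0.71 [281. 231.] [0.1331 0.5701 1.0056] [ 0.6694 -0.0157  0.11  ]
  mark lamp 0.94 [288. 255.] [ 0.6588 -0.0187  0.0169] 
  foot [ 0.6124 -0.082   0.012 ] [0.7234 0.0352 0.0244] [ 0.6592 -0.0115  0.0162]
t 12.72 pos [ 0.5975 -0.117   0.1748] yang 91.7 -> lin [-0.0005 -0.0001 -0.0002] twist 0.5
t 12.72 pos [ 0.5975 -0.117   0.1748] yang 91.7 -> lin [-0.0011 -0.0352 -0.0844] twist 0.5
```

The swivel is now about 180°, against a target of 181.2°, and the lean hasn't changed. Next I'll move round to the front and push the middle of the top edge back.

>>> {"method": "step_arm", "body": {
  "linear": [
    [0.0, -0.015, 0],
    [0.02, -0.018, 0],
    [0.047, -0.012, 0],
    [0.047, 0.01, 0],
    [0.047, 0.04, 0],
    [0.047, 0.07, -0.002],
    [0.047, 0.088, -0.002],
    [0.047, 0.088, -0.002]
  ],
  "twist": [0, 0.5, 0.5, 0.5, 0.5, 0.5, 0.5, 0.5],
  "grip": [0, 0, 0, 0, 0, 0, 0, 0]
}}

```text
t: 13.38
ee_pos: [0.5478, -0.0282, 0.1752]
ee_rot: [[-1.0, -0.024, -0.004], [-0.024, 0.999, -0.024], [0.004, -0.024, -1.0]]
ft_force: [-0.4, -0.5, -0.2]
finger_gap: 0.008
grip_force: 0.0
```

Run:
```python
from lamp import *
lamp("L3")
go([.584,-.030,.178],91.2)
```

```text
scene 0.56 1938 centroid [ 0.6236 -0.0142  0.1673] n [-0.7175  0.0119 -0.6964] facing deg 179.04765078741318 lean 0.7704247834288694
  mark panel_top 0.95 [291. 237.] [ 0.5144 -0.1785 -0.0018] 
  mark hinge 0.72 [255. 278.] [ 0.6779 -0.0264  0.1017] [ 0.6793 -0.0207  0.11  ]
  mark lamp 0.62 [263. 298.] [ 0.672  -0.0146  0.0266] 
  foot [ 0.6147 -0.0794  0.012 ] [0.7301 0.0363 0.0245] [ 0.6858 -0.0084  0.0146]
  mark panel_top 0.64 [307. 219.] [0.5446 0.0368 0.2775] 
  mark hinge 0.71 [280. 224.] [ 0.7527 -0.1056 -0.0008] [ 0.6845 -0.0313  0.11  ]
  mark lamp 0.64 [403. 242.] [ 0.4268 -0.2288  0.0215] 
  foot [ 0.6117 -0.0829  0.012 ] [0.7238 0.036  0.0246] [ 0.6594 -0.0123  0.0163]
t 13.98 pos [ 0.5478 -0.0307  0.1748] yang 91.2 -> lin [-0.0362 -0.0001 -0.0034] twist -0.0
```

>>> {"method": "step_arm", "body": {
  "linear": [
    [-0.006, -0.006, -0.003],
    [-0.011, -0.006, -0.003],
    [-0.016, -0.006, -0.003],
    [-0.021, -0.006, -0.003],
    [-0.026, -0.006, -0.003],
    [-0.03, -0.006, -0.003],
    [-0.034, -0.006, -0.003],
    [-0.034, -0.006, -0.003]
  ],
  "twist": [0, 0, 0, 0, 0, 0, 0, 0],
  "grip": [0, 0, 0, 0, 0, 0, 0, 0]
}}

```text
t: 14.65
ee_pos: [0.5809, -0.0359, 0.1798]
ee_rot: [[-1.0, -0.021, -0.007], [-0.02, 0.999, -0.026], [0.008, -0.026, -1.0]]
ft_force: [-12.6, -1.5, 10.0]
finger_gap: 0.009
grip_force: 6.7
```

Run:
```python
from lamp import *
lamp("L4")
go([.584,-.030,.178],91.2)
```

```text
scene 0.85 1594 centroid [ 0.6317 -0.011   0.1693] n [-0.7873  0.0043 -0.6166] facing deg 179.68864271993553 lean 0.6643575447705036
  mark hinge 0.71 [256. 275.] [ 0.6741 -0.0259  0.1115] [ 0.6738 -0.0269  0.11  ]
  mark lamp 0.65 [262. 300.] [ 0.6748 -0.0139  0.0205] 
  foot [ 0.6155 -0.082   0.012 ] [0.7302 0.0368 0.0241] [ 0.6854 -0.0084  0.0146]
side 0.58 93 centroid [0.6195 0.0442 0.1863] n [-0.7961 -0.069  -0.6012] facing deg 184.95100059983056 lean 0.6449769226866328
  mark hinge 0.61 [282. 228.] [0.6459 0.0049 0.1526] [ 0.6715 -0.0233  0.11  ]
  mark lamp 0.69 [287. 255.] [ 0.6581 -0.0149  0.0196] 
  foot [ 0.6123 -0.0824  0.012 ] [0.7251 0.0358 0.0231] [ 0.6609 -0.0138  0.0162]
t 15.25 pos [ 0.5807 -0.0359  0.1796] yang 91.2 -> lin [-0.0035  0.0059  0.0014] twist -0.0
```

>>> {"method": "step_arm", "body": {
  "linear": [
    [0.004, 0, 0],
    [0.004, -0.015, 0],
    [0.001, -0.015, 0],
    [-0.002, -0.015, 0],
    [-0.004, -0.015, 0],
    [-0.006, -0.015, 0],
    [-0.0065, -0.015, 0],
    [-0.0065, -0.015, 0]
  ],
  "twist": [0, 0, 0, 0, 0, 0, 0, 0],
  "grip": [0, 0, 0, 0, 0, 0, 0, 0]
}}

```text
t: 15.92
ee_pos: [0.5879, -0.0509, 0.1794]
ee_rot: [[-1.0, -0.02, -0.007], [-0.02, 0.999, -0.027], [0.008, -0.027, -1.0]]
ft_force: [-10.9, -2.3, 7.3]
finger_gap: 0.003
grip_force: 5.2
```

>>> {"method": "step_arm", "body": {
  "linear": [
    [0.006, 0, 0],
    [0.02, 0, 0],
    [0.04, -0.01, 0],
    [0.04, -0.05, -0.03],
    [0.04, -0.09, -0.06],
    [0.04, -0.13, -0.09],
    [0.04, -0.17, -0.1],
    [0.04, -0.2, -0.1]
  ],
  "twist": [0, 0, 0, 0, 0, 0, 0, 0],
  "grip": [0, 0, 0, 0, 0, 0, 0, 0]
}}

```text
t: 16.58
ee_pos: [0.5541, -0.2392, 0.2849]
ee_rot: [[-1.0, -0.022, 0.001], [-0.022, 0.999, -0.027], [-0.0, -0.027, -1.0]]
ft_force: [0.9, 0.2, -0.1]
finger_gap: 0.001
grip_force: 0.0
```

```bash
cat > fin.py <<'E'
from lamp import *
import sys
lamp(sys.argv[1])
for cam in ["scene","side","wrist"]:
    p=ctrl.read_camera(cam)
    for t in ["dish","pad"]:
        for o in ctrl.outline_of(p,t)[:4]:
            c=cloud(p,o["mask"])
            if len(c)>20 and abs(np.median(c,0)[0]-.427)<.03 and abs(np.median(c,0)[1]+.027)<.03: print(cam,t,(np.percentile(c,2,0)+np.percentile(c,98,0))/2,np.percentile(c,98,0)[2])
go([.5,-.2,.27])
E
python3 fin.py L5
```

```text
scene 0.59 1708 centroid [ 0.6325 -0.0144  0.1769] n [-0.8259 -0.0075 -0.5638] facing deg 180.51830010013762 lean 0.5989334031956471
  mark panel_top 0.97 [282. 235.] [ 0.5996 -0.0297  0.2091] 
  mark hinge 0.68 [346. 260.] [ 0.434 -0.014  0.026] [0.4698 0.0378 0.11  ]
  mark lamp 0.75 [345. 259.] [ 0.4343 -0.018   0.0268] 
  foot [ 0.614 -0.08   0.012] [0.7293 0.0348 0.025 ] [ 0.686  -0.0089  0.0146]
side 0.58 188 centroid [0.609  0.0001 0.21  ] n [-0.804   0.002  -0.5946] facing deg 179.86011966585303 lean 0.6367589619052867
  mark panel_top 0.85 [303. 208.] [ 0.6067 -0.0279  0.2177] 
  mark lamp 0.56 [286. 252.] [ 0.6662 -0.022   0.0202] 
  foot [ 0.6123 -0.0801  0.0121] [0.7251 0.0359 0.0246] [ 0.6617 -0.014   0.0164]
scene dish [ 0.4262 -0.0239  0.0169] 0.031387472946655066
scene pad [ 0.4282 -0.024   0.0027] 0.006424086493990706
side pad [ 0.4263 -0.0239  0.0045] 0.008660474279574998
wrist dish [ 0.4269 -0.0271  0.02  ] 0.032596276486850886
wrist pad [ 0.4264 -0.0363  0.0056] 0.007774648135292734
t 17.63 pos [ 0.5532 -0.2383  0.2813] yang 91.2 -> lin [0.0523 0.0396 0.0106] twist 0
```

View pics/L5scene.png

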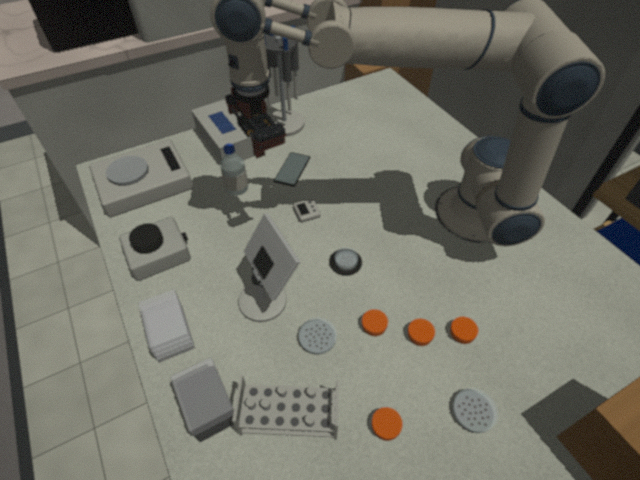

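The dish sits on the pad at (346,261), the panel at (268,258) faces it, and every bystander is where it was. The gripper is clear of everything, so I'm handing in.

```bash
python3 -c "
from bench import ctrl
print(ctrl.job_done())"
```

```text
the job is handed in; nothing more can be done
None
```

I handed the job in with the small dish level on the pad, about 1 mm off centre. By my camera measurements the panel's centre line passes about 5 mm from the dish's middle (limit 22 mm). The other things on the bench look unmoved, but the hand-in returned no verdict.

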